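# Take down the jar stack and complete the gift boxes

## Robot

A 7-joint arm with a two-finger parallel gripper is mounted at the origin on the work surface. World frame = base frame: x ahead of the robot, y to its left, z up, the work surface at z = 0. Lengths are in mm, angles in rad, forces in N, time in s.
With the tool pointing down it reaches from about 350 to 900 mm from the base axis. Payload 8.1 kg.
Tool frame: the origin (TCP) lies at the very end of the fingers, on their centre line; the grasp point (between the pads) lies 19 mm behind it; z points along the fingers, y is the line along which they close (so a half turn about z gives the same grasp; the last joint's range is limited). The gripper opens to 85 mm and grips with 20 to 120 N. Pads are 22 mm wide; open, the fingers measure 114 mm over their backs; the gripper's body (76 mm by 85 mm) begins 54 mm behind the grasp point. The pads swing forward as they close: fully open they stand 13 mm farther back than shut.
Start: joints at [1.014, 0.434, 0.025, 1.573, -0.012, 1.134, -0.075], TCP at [273.97, -561.767, 231.323] pointing down, gripper open.
Joint ranges: [-2.62, 2.62], [-0.44, 2.09], [-1.27, 1.32], [0.08, 2.57], [-1.32, 4.46], [0.12, 2], [-2.74, 2.74]. Speed limits (rad/s): [2.22, 2.22, 3.01, 3.01, 3.14, 3.14, 3.14].

## Interface

Orientations are given as a unit quaternion [w, x, y, z].
In Python, from bench import monitor, imaging, job, recognise, regions_of gives the robot as it stands.
- The arm moves only by the tool step_arm, never from a script. Its argument "steps" is text: rows parted by semicolons, each of 4 numbers parted by spaces: the shift along the world's x, y, z in mm, then the turn about the world's z in degrees. A call has 1 to 12 rows; each row shifts and turns the commanded pose from where the row before left it; what a row does not reach is not made up. A row lasts 1/10 s, in which the tool goes at most 50 mm and 8.59 degrees, less where a joint would pass 70% of its speed; a pose out of reach is approached as far as the arm can. A call is refused whole if a number of a shift passes 50 or a number of a turn 8.59, either way. A call with a gripper value outside its range is refused whole. "hand" is the finger opening in mm, from 0 to 85.4, set as the call begins (left out, the last holds). The fingers move at their own pace and stop on an object; "squeeze" is the grip in N (left out, the last holds). Time passes only in rows, so rows that do not move let the fingers close. It gives the time, the measured TCP pose, the force, the opening and the grip force at its end, in the units of the state.
- monitor.sense(): the state, without advancing time (a new reading comes with each control period).
- imaging.read_camera(name): name is "scene" or "top"; returns (picture, depth): 420x560x3 uint8, red, green, blue; 420x560 float32, mm along the optical axis (not along the pixel's ray), 0 where there is no reading.
- imaging.camera_params(name): a dict with "fovy" (degrees; the focal length in pixels is half the picture's height over the tangent of half this angle, whatever the lens; pixels are square), "cx", "cy" (the principal point, pixels), "k1" (the pictures are not rectified: a ray, as slopes to the right and down, at radius r is drawn at 1 + k1 r^2 times it, then the intrinsics apply), "pose" (4x4, takes a point from camera to world coordinates). Camera axes: x right, y up, looking along -z (the intrinsics and any distortion apply to the point x, -y, -z); pixel columns grow to the right and rows downward; lengths in mm; the calibration is good to about 2 mm. A picture is of the moment at which its call begins. camera_params takes no time and is no camera call.
- job.job_done(): hands the job in; it is judged then, once.
Trained networks look in the newest picture that a camera, given by its name, has taken for a name from the list of things; names that differ only in an ending like _2 or _b are one class to them, and where a whole thing is asked for, a point or a joint stands for the part that bears it (a point fixed in the world has none). Each returns a list of dicts, best first, with "score" (0 to 1); they miss things now and then, are a little off and sometimes report something else, mostly with a low value. They report only what shows in the picture. A call takes as long as a camera call. They do not tell look-alikes from the thing itself.
- recognise(thing, camera): "bbox" ([centre column, centre row, width, height] in pixels, round what is visible of it).
- regions_of(thing, camera): "pixels" (420x560 bool, what is visible of it) and "bbox" ([centre column, centre row, width, height] in pixels, round what is visible of it).
The state is a dict: "clock": time; "joints": joint angles; "joint_vel": joint speeds; "effort": joint torques, N m; "position": TCP position; "tool_rot": TCP orientation; "wrist_force": force on the tool from outside, world axes, zero at the start; "ft_torque": the same for the moment, N m; "grip_width": finger opening in mm; "finger_force": force on a finger pad.
Only numpy, scipy, OpenCV 4.12 (cv2) and the standard library are available. Lean on these libraries where they do the work, as an engineer would, in place of code of your own. Each camera call takes 0.05 s, during which the arm holds its last target. There are 200 camera calls.

## Task

Take the stack of four honey jars down from the top, one at a time, and complete the four gift boxes: stand each jar upright in the empty cell of the box that already holds a jar with the same colour of lid. Move the gold-lidded jar on top into its box first, leaving the three below standing; those may then go in any order. They are glass: set them down gently, don't drop them or knock any over.

Things in the scene. Friction and masses are not known exactly. Their poses are not given: they have to be found in the camera images.
- jar_gold: Loose closed honey jar, gold lid, amber honey; round, upright, 62 mm across and 80 mm high overall; the lid is 60 mm across, the top 16 mm; about 0.3 kg. Stands on the lids of the other three, underside 84 mm above the table. Origin: centre of its underside, z up; its yaw means nothing.
- jar_black: Loose closed honey jar, black lid, dark brown honey; round, upright, 62 mm across and 80 mm high overall; the lid is 60 mm across, the top 16 mm; about 0.3 kg. One of three standing in a close triangle (centres 66 mm apart, any order) on a 4 mm round card. Origin: centre of its underside, z up; its yaw means nothing.
- jar_white: Loose closed honey jar, white lid, pale creamy honey; round, upright, 62 mm across and 80 mm high overall; the lid is 60 mm across, the top 16 mm; about 0.3 kg. One of three standing in a close triangle (centres 66 mm apart, any order) on a 4 mm round card. Origin: centre of its underside, z up; its yaw means nothing.
- jar_green: Loose closed honey jar, green lid, olive-brown honey; round, upright, 62 mm across and 80 mm high overall; the lid is 60 mm across, the top 16 mm; about 0.3 kg. One of three standing in a close triangle (centres 66 mm apart, any order) on a 4 mm round card. Origin: centre of its underside, z up; its yaw means nothing.
- box_gold: Low open kraft gift-box base with a gold side band, 165 (x) by 84 (y) mm, fixed. Walls 30 high, 3 thick, floor 4 thick; a divider makes two cells 78 mm square. The cell at x = -40.5 mm holds a fixed jar like the loose ones, gold lid, top 84 mm above the table; the cell centred at x = +40.5 mm is empty. Origin: centre of its underside, z up; any yaw.
- box_black: Low open kraft gift-box base with a black side band, 165 (x) by 84 (y) mm, fixed. Walls 30 high, 3 thick, floor 4 thick; a divider makes two cells 78 mm square. The cell at x = -40.5 mm holds a fixed jar like the loose ones, black lid, top 84 mm above the table; the cell centred at x = +40.5 mm is empty. Origin: centre of its underside, z up; any yaw.
- box_white: Low open kraft gift-box base with a white side band, 165 (x) by 84 (y) mm, fixed. Walls 30 high, 3 thick, floor 4 thick; a divider makes two cells 78 mm square. The cell at x = -40.5 mm holds a fixed jar like the loose ones, white lid, top 84 mm above the table; the cell centred at x = +40.5 mm is empty. Origin: centre of its underside, z up; any yaw.
- box_green: Low open kraft gift-box base with a green side band, 165 (x) by 84 (y) mm, fixed. Walls 30 high, 3 thick, floor 4 thick; a divider makes two cells 78 mm square. The cell at x = -40.5 mm holds a fixed jar like the loose ones, green lid, top 84 mm above the table; the cell centred at x = +40.5 mm is empty. Origin: centre of its underside, z up; any yaw.
Mind the look-alikes: they are no part of the job. There is more than one size of the jar_black; the one meant has the size given above. Of the things that look like the jar_gold, the larger one is meant.

How it is judged:
By the outcome, as a careful person would: the job done as asked, in the order asked, and still so for the second after the job is handed in, with the robot touching nothing.
It also fails if it takes over 109 s, if anything falls off the work surface, if the arm or the gripper's body presses on something with over 40 N, if the wrist force passes 120 N, or if a joint passes its speed limit or range.

## Working session

There is one attempt and no reset: what is moved stays moved. The work goes in short steps, Python scripts to look and compute and a tool call to move; the robot and the scene stay as the last step left them, time stands still between calls to the robot, and variables do not carry over. Pictures are saved under pics/ and viewed, at most 14 in all, crops included, and the job is handed in when it is done.

Besides the shell and the picture viewer there is one more tool, called after "Emit:" as name(argument=value, ...) on one line, values as JSON. step_arm: Moves the arm, as the interface text tells. Its arguments: {"type":"object","properties":{"steps":{"type":"string"},"hand":{"type":"number"},"squeeze":{"type":"number"}},"required":["steps"]}

```bash
ls; mkdir -p pics
python3 - <<'E'
from bench import monitor, imaging
import cv2
print(monitor.sense())
for n in("scene","top"):
    p,d=imaging.read_camera(n); print(n,imaging.camera_params(n))
    cv2.imwrite(f"pics/{n}0.png",p[...,::-1])
E
```

```text
pics
{'clock': 0.0, 'joints': array([ 1.01442594,  0.43522203,  0.02496278,  1.57408107, -0.01158907,
        1.13400101, -0.07512788]), 'joint_vel': array([ 0.00115552,  0.00222021,  0.00089386, -0.00193493,  0.00088149,
        0.00140604, -0.00026552]), 'effort': array([-1.51516201e-04, -6.70470285e+01,  1.02532659e+00, -3.16214490e+01,
        1.57571485e-02,  1.24220346e-02, -2.43908488e-05]), 'position': array([ 273.70668677, -561.32642226,  230.53264813]), 'tool_rot': array([-7.43224076e-04,  9.74380883e-01,  2.24902828e-01, -2.47455170e-04]), 'wrist_force': array([ 0.69140104, -0.78283229,  0.46119974]), 'ft_torque': array([-0.03235062, -0.01130619, -0.0158452 ]), 'finger_force': 0.0, 'grip_width': 85.8740916323714}
scene {'fovy': 52.91423900460022, 'cx': 282.3791086571019, 'cy': 206.95201634564006, 'k1': -0.03546013870109136, 'pose': array([[ 3.31174942e-01, -6.95721458e-01,  6.37412591e-01,
         1.01653332e+03],
       [ 9.43378962e-01,  2.57706271e-01, -2.08862662e-01,
        -1.52496373e+02],
       [-1.89549862e-02,  6.70491709e-01,  7.41674846e-01,
         6.84735555e+02],
       [ 0.00000000e+00,  0.00000000e+00,  0.00000000e+00,
         1.00000000e+00]])}
top {'fovy': 54.6927998963226, 'cx': 282.8265870601849, 'cy': 205.95937158542503, 'k1': -0.08977792882380936, 'pose': array([[-2.51975835e-02,  9.95180749e-01, -9.47647512e-02,
         4.59216077e+02],
       [-9.99496958e-01, -2.69057033e-02, -1.67903142e-02,
         6.21887072e+00],
       [-1.92591097e-02,  9.42940052e-02,  9.95358090e-01,
         8.09389396e+02],
       [ 0.00000000e+00,  0.00000000e+00,  0.00000000e+00,
         1.00000000e+00]])}
```

View pics/scene0.png

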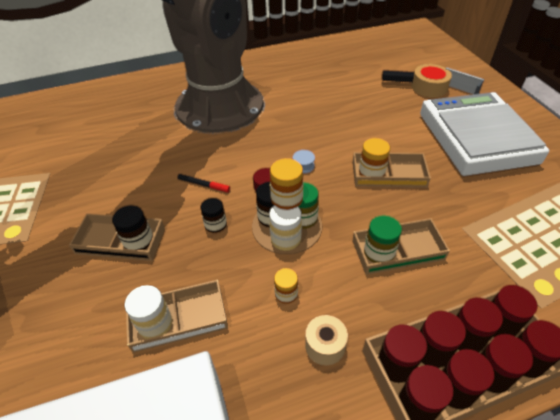

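View pics/top0.png

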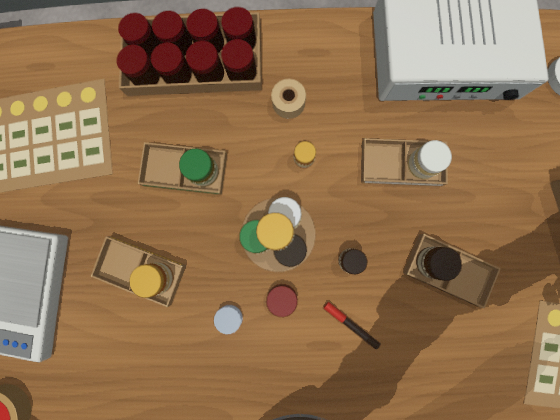

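The top view shows the stack at about (275,232). The boxes' empty cells are gold (118,262), black (470,280), white (382,160) and green (162,165). Small look-alikes stand at (354,261) and (305,152), and a red-lidded jar at (282,301).

```bash
cat > h.py <<'E'
from bench import monitor, imaging, job, recognise, regions_of
import numpy as np, cv2
def cloud(n):
    p,d=imaging.read_camera(n); c=imaging.camera_params(n)
    f=210/np.tan(np.radians(c["fovy"]/2)); K=np.array([[f,0,c["cx"]],[0,f,c["cy"]],[0,0,1]])
    v,u=np.mgrid[0:420,0:560].astype(np.float64)
    s=cv2.undistortPoints(np.stack([u.ravel(),v.ravel()],1)[:,None],K,np.array([c["k1"],0,0,0.]))[:,0].reshape(420,560,2)
    P=np.stack([s[...,0]*d,-s[...,1]*d,-d,np.ones_like(d)],-1)@c["pose"].T
    P=P[...,:3]; P[d==0]=np.nan
    return p,P
def lids(name,cam,P,verbose=True):
    out=[]
    for r in regions_of(name,cam):
        Q=P[r["pixels"]]; Q=Q[~np.isnan(Q[:,0])]
        if len(Q)<20: continue
        z=np.percentile(Q[:,2],97); T=Q[abs(Q[:,2]-z)<5]
        c,rad=cv2.minEnclosingCircle(T[:,:2].astype(np.float32))
        out.append((r["score"],np.round(r["bbox"]),np.round([*c,rad]),np.round(np.median(T[:,2])),len(T)))
    return out
E
python3 - <<'E'
from h import *
for cam in("top","scene"):
    p,P=cloud(cam); np.save(f"P_{cam}.npy",P)
    for k in("gold","black","white","green"):
        for o in lids("jar_"+k,cam,P): print(cam,"jar",k,*o)
        for r in regions_of("box_"+k,cam)[:2]:
            Q=P[r["pixels"]];Q=Q[~np.isnan(Q[:,0])]
            b=np.round(r["bbox"]); x,y=np.nanmedian(Q[:,:2],0)
            W=P.reshape(-1,3); W=W[(np.hypot(W[:,0]-x,W[:,1]-y)<150)&(abs(W[:,2]-28)<6)]
            m=cv2.minAreaRect(Q[(Q[:,2]>20)&(Q[:,2]<40)][:,:2].astype(np.float32))
            print(cam,"box",k,round(r["score"],2),b,np.round([x,y]),[np.round(a,1) for a in m], "z",np.round(np.percentile(Q[:,2],[2,30,50,97])))
print(monitor.sense()["clock"])
E
```

```text
top jar gold 0.79 [305. 153.  19.  21.] [632. -25.  21.] 55.0 354
top jar gold 0.74 [275. 230.  38.  41.] [482.  32.  30.] 164.0 1077
top jar gold 0.2 [182. 168.  88.  51.] [610. 178.  31.] 84.0 825
top box gold 0.73 [139. 271.  91.  67.] [416. 294.] [array([414.9, 308.4]), array([168.1,  85.4]), np.float64(68.6)] z [ 2.  5. 17. 86.]
top jar black 0.93 [290. 251.  31.  28.] [450.   9.  30.] 84.0 620
top jar black 0.68 [352. 261.  27.  26.] [ 425. -110.   23.] 62.0 484
top box black 0.74 [453. 273.  98.  71.] [ 401. -291.] [array([ 399.1, -306.4]), array([166.7,  85.6]), np.float64(64.3)] z [ 0.  4. 16. 85.]
top box black 0.26 [291. 253.  32.  33.] [444.   3.] [array([0., 0.]), array([0., 0.]), np.float64(0.0)] z [ 5. 83. 84. 87.]
top jar white 0.81 [286. 211.  31.  34.] [516.  17.  30.] 84.0 515
top box white 0.55 [405. 161.  90.  44.] [ 611. -223.] [array([ 615.5, -223.2]), array([166.9,  86.1]), np.float64(86.6)] z [ 1.  5. 15. 85.]
top jar green 0.76 [254. 237.  28.  33.] [476.  71.  29.] 84.0 491
top box green 0.65 [184. 168.  89.  52.] [611. 216.] [array([615.3, 218.3]), array([
[... 476 characters left out ...]
jar black 0.8 [263. 204.  16.  48.] [450.   4.  29.] 84.0 240
scene box black 0.65 [115. 233.  94.  60.] [ 420. -291.] [array([ 400.1, -306.1]), array([166.7,  87.6]), np.float64(65.3)] z [ 2. 10. 22. 84.]
scene jar white 0.58 [285. 226.  34.  46.] [517.  17.  30.] 84.0 481
scene box white 0.77 [175. 315. 105.  71.] [ 626. -232.] [array([ 616.2, -223. ]), array([165.8,  86.5]), np.float64(86.6)] z [ 1.  4. 19. 84.]
scene jar green 0.69 [389. 161.  73.  52.] [403. 270.  30.] 83.0 377
scene jar green 0.66 [312. 204.  18.  44.] [477.  72.  29.] 84.0 282
scene box green 0.61 [400. 242. 101.  62.] [626. 196.] [array([616.3, 218.6]), array([165.8,  87.4]), np.float64(82.0)] z [ 2.  8. 22. 85.]
1.0
```

Emit:
step_arm(steps="14 42 0 6;15 43 0 6;15 43 0 6;15 42 0 6;15 42 0 6;15 42 0 6;15 42 0 6.6;0 0 0 0;0 0 0 0", hand=85.4)

```text
clock: 1.9
position: [378.3, -265.2, 231.6]
tool_rot: [0.0, 0.826, 0.564, 0.0]
wrist_force: [-0.1, 0.3, 0.6]
grip_width: 85.1
finger_force: 0.0
```

Emit:
step_arm(steps="15 43 0 0;15 43 0 0;15 43 0 0;15 42 0 0;15 42 0 0;15 42 0 0;13 41 0 0;0 0 0 0;0 0 0 0")

```text
clock: 2.8
position: [481.4, 29.7, 231.0]
tool_rot: [-0.0, 0.826, 0.563, -0.0]
wrist_force: [-0.4, -0.6, -0.1]
grip_width: 85.8
finger_force: 0.0
```

Run:
```python
from h import *
s=monitor.sense();print(s["position"],s["joints"],s["tool_rot"])
p,P=cloud("scene");cv2.imwrite("pics/s1.png",p[...,::-1])
W=np.load("P_top.npy"); q=W[290:312,270:294].reshape(-1,3); q=q[q[:,2]>np.nanmax(q[:,2])-5]
print("red",q.mean(0)); q=W[312:330,220:238].reshape(-1,3); q=q[q[:,2]>np.nanmax(q[:,2])-5];print("blue",q.mean(0))
```

```text
[481.37323442  29.6990294  231.01595748] [ 0.2237563   0.24649263 -0.4776344   1.87903256  0.12999821  1.04693435
 -0.68076976] [-5.32258831e-05  8.26223484e-01  5.63342419e-01 -2.63913992e-04]
red [354.12860065  25.84694559  33.50989249]
blue [317.43123201 127.33714975  28.84874394]
```

View pics/s1.png

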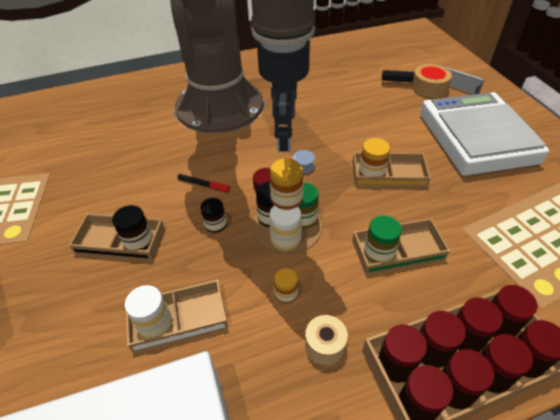

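The gripper (284,140) hangs above the gold lid (287,172). The red jar is only about 35 mm tall, so it isn't in the way. Descending.

Emit:
step_arm(steps="0 2 -20 0;0 0 -30 0;0 0 -30 0;0 0 -20 0;0 0 -9 0;0 0 -5 0;0 0 0 0;0 0 0 0")

```text
clock: 3.65
position: [481.6, 31.9, 118.2]
tool_rot: [0.0, 0.826, 0.563, 0.001]
wrist_force: [-0.5, -0.3, 0.4]
grip_width: 85.6
finger_force: 0.0
```

Emit:
step_arm(steps="0 0 0 0;0 0 0 0;0 0 0 0;0 0 0 0;0 0 0 0;0 0 0 0;0 0 0 0;0 0 0 0", hand=50, squeeze=30)

```text
clock: 4.45
position: [482.0, 32.3, 118.3]
tool_rot: [0.001, 0.826, 0.563, 0.001]
wrist_force: [0.8, -0.1, 6.2]
grip_width: 61.2
finger_force: 31.6
```

Emit:
step_arm(steps="0 0 2 0;0 0 4 0;0 0 8 0;0 0 14 0;0 0 20 0;0 0 20 0;0 0 0 0;0 0 0 0")

```text
clock: 5.25
position: [481.0, 32.1, 185.4]
tool_rot: [0.0, 0.826, 0.563, 0.0]
wrist_force: [1.2, 0.6, -3.1]
grip_width: 60.9
finger_force: 33.4
```

Run:
```python
from h import *
p,P=cloud("scene");cv2.imwrite("pics/s2.png",p[120:300,150:430,::-1])
```

```text
(no output)
```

View pics/s2.png

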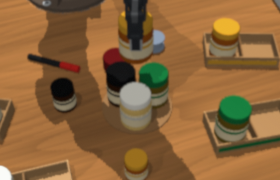

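The gold jar is in the grip at (135,40) in the crop, and the three below it still stand.

Emit:
step_arm(steps="-3 15 0 0;-5 28 0 0;-5 33 0 0;-5 33 0 0;-5 33 0 0;-5 33 0 0;-5 33 0 0;-5 33 0 0;-5 33 0 0;-5 27 0 0;-2 13 0 0;0 0 0 0")

```text
clock: 6.5
position: [429.8, 347.7, 184.4]
tool_rot: [-0.0, 0.825, 0.565, -0.001]
wrist_force: [0.4, -0.1, -2.4]
grip_width: 60.9
finger_force: 33.4
```

Emit:
step_arm(steps="0 0 0 0;0 0 0 0;0 0 -15 0;0 0 -25 0;0 0 -25 0;0 0 -15 0;0 0 -10 0;0 0 0 0;0 0 0 0")

```text
clock: 7.4
position: [431.4, 346.1, 95.9]
tool_rot: [0.0, 0.826, 0.563, 0.0]
wrist_force: [-0.3, 0.4, -2.2]
grip_width: 60.9
finger_force: 33.4
```

Emit:
step_arm(steps="-1 0 -15 0;0 0 -15 0;0 0 -10 0;0 0 -6 0;0 0 -4 0;0 0 -2 0;0 0 -2 0;0 0 0 0;0 0 0 0")

```text
clock: 8.3
position: [430.1, 346.4, 41.6]
tool_rot: [-0.0, 0.826, 0.564, 0.0]
wrist_force: [0.7, 0.0, -1.5]
grip_width: 61.1
finger_force: 33.4
```

Emit:
step_arm(steps="0 0 -1 0;0 0 -1 0;0 0 0 0;0 0 0 0")

```text
clock: 8.7
position: [429.9, 346.2, 39.3]
tool_rot: [0.0, 0.826, 0.564, -0.0]
wrist_force: [0.2, 0.9, -2.9]
grip_width: 60.8
finger_force: 33.4
```

Emit:
step_arm(steps="0 0 -0.5 0;0 0 -0.5 0;0 0 0 0;0 0 0 0")

```text
clock: 9.1
position: [430.0, 346.3, 38.4]
tool_rot: [0.0, 0.826, 0.564, 0.0]
wrist_force: [-0.0, -0.3, -0.3]
grip_width: 61.1
finger_force: 33.6
```

Emit:
step_arm(steps="0 0 -0.5 0;0 0 0 0;0 0 0 0")

```text
clock: 9.4
position: [430.1, 346.5, 38.3]
tool_rot: [0.0, 0.826, 0.563, 0.0]
wrist_force: [-0.8, -0.7, 6.5]
grip_width: 61.2
finger_force: 34.0
```

Contact. I'll open, retreat and look again.

Emit:
step_arm(steps="0 0 0 0;0 0 0 0;0 0 0 0;0 0 0 0;0 0 0 0;0 0 0 0", hand=85.4)

```text
clock: 10.0
position: [429.9, 346.2, 37.8]
tool_rot: [0.0, 0.826, 0.564, -0.0]
wrist_force: [-0.2, 0.0, -0.2]
grip_width: 85.5
finger_force: 0.0
```

Emit:
step_arm(steps="0 0 5 0;0 0 15 0;0 0 30 0;0 0 40 0;0 0 40 0;0 0 0 0;0 0 0 0")

```text
clock: 10.7
position: [430.5, 346.7, 169.7]
tool_rot: [0.0, 0.826, 0.563, 0.002]
wrist_force: [0.3, 0.2, -0.7]
grip_width: 85.2
finger_force: 0.0
```

Run:
```python
from h import *
for cam in("top","scene"):
    p,P=cloud(cam)
    cv2.imwrite(f"pics/{cam}3.png",p[...,::-1])
    for k in("gold","black","white","green"):
        for o in lids("jar_"+k,cam,P): print(cam,"jar",k,*o)
```

```text
top jar gold 0.71 [113. 266.  47.  34.] [428. 345.  30.] 84.0 777
top jar gold 0.7 [305. 156.  21.  20.] [632. -25.  20.] 55.0 333
top jar black 0.68 [353. 260.  23.  25.] [ 426. -109.   23.] 62.0 462
top jar black 0.61 [290. 250.  37.  34.] [451.   9.  30.] 84.0 868
top jar white 0.83 [287. 214.  32.  34.] [516.  17.  30.] 84.0 846
top jar green 0.75 [260. 236.  34.  34.] [476.  69.  30.] 84.0 829
scene jar gold 0.84 [287. 287.  25.  35.] [633. -25.  21.] 55.0 377
scene jar gold 0.63 [411. 157.  34.  41.] [430. 344.  31.] 83.0 392
scene jar black 0.86 [215. 215.  31.  37.] [ 425. -109.   24.] 61.0 311
scene jar black 0.77 [271. 204.  27.  48.] [451.   9.  30.] 84.0 507
scene jar black 0.66 [177. 317. 104.  72.] [ 614. -263.   31.] 83.0 942
scene jar green 0.71 [304. 203.  27.  46.] [493.  63.  47.] 84.0 534
```

View pics/scene3.png

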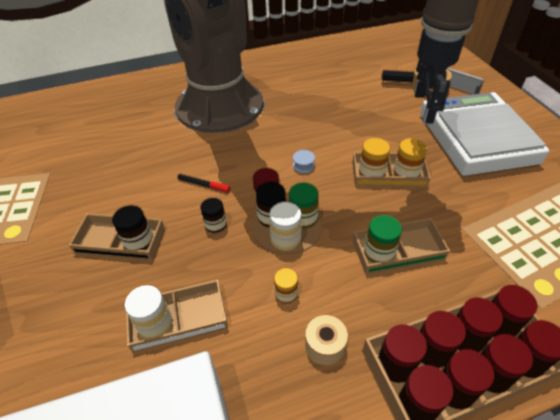

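The gold jar sits in its cell at (411,157), lid top at 84 mm. The three remaining jars are still upright. Green is next.

Emit:
step_arm(steps="4 -20 0 3.2;5 -32 0 3.2;5 -36 0 3.2;5 -36 0 3.2;5 -36 0 3.2;5 -36 0 3.2;5 -32 0 3.2;5 -30 0 3.2;5 -19 0 3.4;1.5 0 0 0;0 0 0 0;0 0 0 0")

```text
clock: 12.4
position: [475.3, 70.5, 167.9]
tool_rot: [-0.0, 0.658, 0.753, 0.0]
wrist_force: [-0.7, 0.2, -0.1]
grip_width: 85.3
finger_force: 0.0
```

Emit:
step_arm(steps="0 0 -25 0;0 0 -30 0;0 0 -20 0;0 0 0 0;0 0 0 0")

```text
clock: 12.9
position: [475.3, 70.4, 93.2]
tool_rot: [-0.0, 0.658, 0.753, 0.0]
wrist_force: [-0.3, -0.1, 0.1]
grip_width: 85.6
finger_force: 0.0
```

Emit:
step_arm(steps="1 -1 -15 0;0 0 -18 0;0 0 -12 0;0 0 -7 0;0 0 -3 0;0 0 0 0;0 0 0 0")

```text
clock: 13.6
position: [476.9, 68.4, 38.3]
tool_rot: [0.0, 0.659, 0.752, 0.0]
wrist_force: [0.6, 0.4, -0.1]
grip_width: 85.5
finger_force: 0.0
```

Emit:
step_arm(steps="0 0 0 0;0 0 0 0;0 0 0 0;0 0 0 0;0 0 0 0;0 0 0 0;0 0 0 0;0 0 0 0", hand=50)

```text
clock: 14.4
position: [476.7, 68.2, 38.4]
tool_rot: [0.0, 0.659, 0.752, 0.0]
wrist_force: [-1.9, 0.1, 6.0]
grip_width: 61.2
finger_force: 31.5
```

Emit:
step_arm(steps="0 0 2 0;0 0 4 0;0 0 10 0;0 0 20 0;0 0 25 0;0 0 25 0;0 0 24 0;0 0 10 0;0 0 0 0;0 0 0 0")

```text
clock: 15.4
position: [476.0, 67.9, 157.2]
tool_rot: [-0.0, 0.659, 0.752, -0.0]
wrist_force: [0.2, -0.0, -2.3]
grip_width: 61.0
finger_force: 33.4
```

Emit:
step_arm(steps="8 10 0 -1.6;16 20 0 -2;18 24 0 -2;18 24 0 -2;18 24 0 -2;18 24 0 -2;18 24 0 -2;16 20 0 -1.2;10 13 0 -1;5.5 7 0 0;0 0 0 0;0 0 0 0")

```text
clock: 16.6
position: [621.3, 257.3, 156.8]
tool_rot: [0.0, 0.756, 0.655, -0.001]
wrist_force: [-0.7, 0.0, -2.2]
grip_width: 61.2
finger_force: 33.4
```

Emit:
step_arm(steps="0 0 -15 0;0 0 -25 0;0 0 -18 0;0 0 -7 0;0 0 0 0;0 0 0 0")

```text
clock: 17.2
position: [622.2, 258.2, 93.4]
tool_rot: [0.0, 0.756, 0.655, 0.0]
wrist_force: [0.3, -0.0, -1.9]
grip_width: 61.1
finger_force: 33.4
```

Emit:
step_arm(steps="-0.5 0 -15 0;0 0 -15 0;0 0 -11 0;0 0 -6 0;0 0 -4 0;0 0 -2 0;0 0 -1 0;0 0 0 0;0 0 0 0")

```text
clock: 18.1
position: [621.7, 258.4, 39.3]
tool_rot: [0.0, 0.756, 0.655, 0.0]
wrist_force: [0.2, -0.6, -2.2]
grip_width: 61.2
finger_force: 33.4
```

Emit:
step_arm(steps="0 0 -0.5 0;0 0 -0.5 0;0 0 0 0;0 0 0 0")

```text
clock: 18.5
position: [621.7, 258.4, 38.5]
tool_rot: [0.0, 0.756, 0.655, 0.0]
wrist_force: [-2.0, -1.0, 5.2]
grip_width: 61.1
finger_force: 33.9
```

Contact; release.

Emit:
step_arm(steps="0 0 0 0;0 0 0 0;0 0 0 0;0 0 0 0;0 0 0 0;0 0 0 0", hand=85.4)

```text
clock: 19.1
position: [621.5, 258.3, 37.8]
tool_rot: [0.0, 0.756, 0.655, 0.0]
wrist_force: [-0.0, -0.0, -0.3]
grip_width: 85.1
finger_force: 0.0
```

Emit:
step_arm(steps="0 0 5 0;0 0 15 0;0 0 30 0;0 0 40 0;0 0 40 0;0 0 0 0;0 0 0 0")

```text
clock: 19.8
position: [622.2, 258.7, 170.3]
tool_rot: [0.001, 0.756, 0.655, 0.002]
wrist_force: [-0.2, 0.4, -0.7]
grip_width: 85.7
finger_force: 0.0
```

```bash
cat > look.py <<'E'
from h import *
import sys
for cam in("top","scene"):
    p,P=cloud(cam)
    cv2.imwrite(f"pics/{cam}{sys.argv[1]}.png",p[...,::-1])
    for k in sys.argv[2:]:
        for o in lids("jar_"+k,cam,P): print(cam,"jar",k,*o)
E
python3 look.py 4 black white green
```

```text
top jar black 0.83 [353. 261.  25.  24.] [ 425. -110.   23.] 62.0 473
top jar black 0.58 [291. 248.  31.  32.] [451.   9.  30.] 84.0 861
top jar white 0.95 [287. 214.  32.  38.] [516.  17.  30.] 84.0 827
scene jar black 0.94 [272. 205.  28.  46.] [463.   8.  41.] 84.0 502
scene jar black 0.9 [214. 216.  28.  38.] [ 425. -109.   23.] 61.0 302
scene jar white 0.58 [285. 225.  34.  48.] [516.  17.  30.] 84.0 589
scene jar green 0.88 [424. 228.  36.  44.] [621. 258.  31.] 84.0 637
```

View pics/scene4.png

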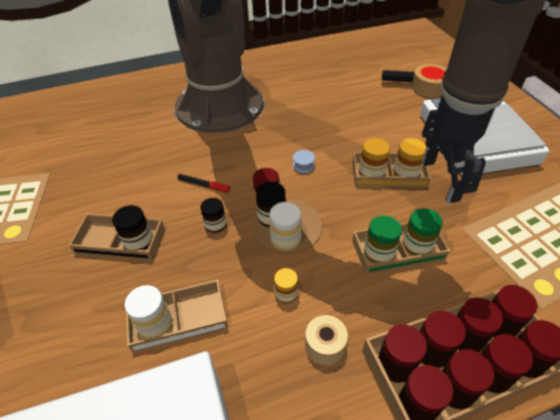

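The green jar sits in its cell at (424,228). White is next.

Emit:
step_arm(steps="-6 -14 0 -4.6;-12 -28 0 -4.6;-15 -33 0 -4.6;-15 -34 0 -4.6;-15 -34 0 -4.6;-15 -34 0 -4.6;-13 -30 0 -4.6;-9 -21 0 -4.6;-6 -13.5 0 -5;0 0 0 0;0 0 0 0")

```text
clock: 21.3
position: [515.7, 17.2, 167.9]
tool_rot: [-0.0, 0.939, 0.343, 0.0]
wrist_force: [0.1, 0.4, -0.3]
grip_width: 85.3
finger_force: 0.0
```

Emit:
step_arm(steps="0 0 -25 0;0 0 -30 0;0 0 -20 0;0 0 0 0;0 0 0 0")

```text
clock: 21.8
position: [515.8, 17.9, 93.0]
tool_rot: [-0.0, 0.939, 0.343, -0.0]
wrist_force: [0.1, -0.3, 0.4]
grip_width: 85.6
finger_force: 0.0
```

Emit:
step_arm(steps="0 -0.5 -15 0;0 0 -18 0;0 0 -12 0;0 0 -7 0;0 0 -3 0;0 0 0 0;0 0 0 0")

```text
clock: 22.5
position: [515.9, 16.3, 38.4]
tool_rot: [0.0, 0.94, 0.342, 0.0]
wrist_force: [-0.3, -0.6, 0.6]
grip_width: 85.6
finger_force: 0.0
```

Emit:
step_arm(steps="0 0 0 0;0 0 0 0;0 0 0 0;0 0 0 0;0 0 0 0;0 0 0 0;0 0 0 0;0 0 0 0", hand=50)

```text
clock: 23.3
position: [516.0, 16.1, 38.5]
tool_rot: [0.0, 0.94, 0.342, 0.001]
wrist_force: [-1.8, -1.1, 5.6]
grip_width: 61.2
finger_force: 31.6
```

Emit:
step_arm(steps="0 0 2 0;0 0 4 0;0 0 10 0;0 0 20 0;0 0 25 0;0 0 25 0;0 0 24 0;0 0 10 0;0 0 0 0;0 0 0 0")

```text
clock: 24.3
position: [514.9, 16.1, 157.1]
tool_rot: [-0.0, 0.94, 0.342, -0.0]
wrist_force: [-0.3, -0.8, -3.5]
grip_width: 60.9
finger_force: 34.0
```

Emit:
step_arm(steps="5 -10 0 4.6;10 -20 0 4.7;13 -25 0 4.7;13 -25 0 4.7;13 -25 0 4.7;13 -25 0 4.7;13 -25 0 4.7;11 -20 0 4.6;8 -15 0 4.6;4.5 -9 0 4.6;0 0 0 0;0 0 0 0")

```text
clock: 25.5
position: [618.1, -182.1, 156.3]
tool_rot: [-0.001, 0.729, 0.685, -0.0]
wrist_force: [-0.7, 0.9, -3.5]
grip_width: 60.7
finger_force: 33.9
```

Emit:
step_arm(steps="0 0 -15 0;0 0 -25 0;0 0 -18 0;0 0 -7 0;0 0 0 0;0 0 0 0")

```text
clock: 26.1
position: [619.3, -182.3, 93.3]
tool_rot: [0.0, 0.728, 0.686, 0.0]
wrist_force: [-0.1, -0.2, -3.3]
grip_width: 61.3
finger_force: 33.9
```

Emit:
step_arm(steps="-1 0 -15 0;0 0 -15 0;0 0 -11 0;0 0 -6 0;0 0 -4 0;0 0 -2 0;0 0 -1 0;0 0 0 0;0 0 0 0")

```text
clock: 27.0
position: [618.3, -182.8, 39.3]
tool_rot: [0.0, 0.728, 0.686, 0.0]
wrist_force: [0.2, -0.7, -3.4]
grip_width: 61.1
finger_force: 33.9
```

Emit:
step_arm(steps="0 0 -0.5 0;0 0 -0.5 0;0 0 0 0;0 0 0 0")

```text
clock: 27.4
position: [618.2, -182.8, 38.6]
tool_rot: [0.0, 0.728, 0.686, 0.0]
wrist_force: [-3.2, 0.4, 5.8]
grip_width: 61.0
finger_force: 34.7
```

Emit:
step_arm(steps="0 0 0 0;0 0 0 0;0 0 0 0;0 0 0 0;0 0 0 0;0 0 0 0", hand=85.4)

```text
clock: 28.0
position: [618.0, -182.8, 37.8]
tool_rot: [-0.0, 0.728, 0.686, 0.0]
wrist_force: [-0.4, -0.6, -0.4]
grip_width: 85.7
finger_force: 0.0
```

Emit:
step_arm(steps="0 0 5 0;0 0 15 0;0 0 30 0;0 0 40 0;0 0 40 0;0 0 0 0;0 0 0 0")

```text
clock: 28.7
position: [618.8, -182.8, 170.2]
tool_rot: [0.002, 0.728, 0.686, 0.001]
wrist_force: [0.3, -0.8, -0.9]
grip_width: 85.8
finger_force: 0.0
```

```bash
python3 look.py 5 black white
```

```text
top jar black 0.93 [290. 249.  34.  30.] [451.   9.  30.] 84.0 865
top jar white 0.68 [389. 161.  38.  40.] [ 617. -182.   30.] 84.0 790
scene jar black 0.77 [214. 214.  29.  35.] [ 425. -110.   23.] 61.0 316
scene jar black 0.72 [270. 205.  33.  44.] [451.  10.  31.] 84.0 504
```

View pics/scene5.png

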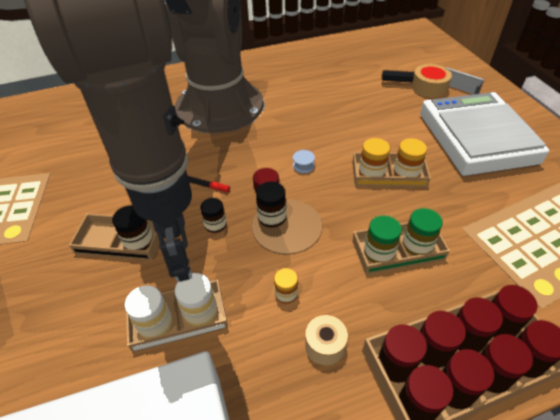

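The white jar is seated at (195,300), and the black jar at (271,205) now stands alone.

Emit:
step_arm(steps="-9 10 0 -2.4;-18 20 0 -2.4;-22 25 0 -2.4;-22 26 0 -2.4;-22 26 0 -2.4;-22 26 0 -2.4;-20 23 0 -2.4;-18 20 0 -2.5;-10 11 0 -2.5;-4.5 5 0 0;0 0 0 0;0 0 0 0")

```text
clock: 30.2
position: [451.0, 8.6, 167.7]
tool_rot: [0.0, 0.844, 0.536, 0.0]
wrist_force: [0.8, -0.2, -0.4]
grip_width: 85.3
finger_force: 0.0
```

Emit:
step_arm(steps="0 0 -25 0;0 0 -30 0;0 0 -20 0;0 0 0 0;0 0 0 0")

```text
clock: 30.7
position: [450.9, 8.9, 92.9]
tool_rot: [-0.0, 0.844, 0.536, -0.0]
wrist_force: [0.0, 0.8, -0.1]
grip_width: 85.1
finger_force: 0.0
```

Emit:
step_arm(steps="0 0.5 -15 0;0 0 -18 0;0 0 -12 0;0 0 -7 0;0 0 -3 0;0 0 0 0;0 0 0 0")

```text
clock: 31.4
position: [450.8, 9.8, 38.3]
tool_rot: [0.0, 0.844, 0.536, 0.0]
wrist_force: [0.4, 0.8, 0.2]
grip_width: 85.7
finger_force: 0.0
```

Emit:
step_arm(steps="0 0 0 0;0 0 0 0;0 0 0 0;0 0 0 0;0 0 0 0;0 0 0 0;0 0 0 0;0 0 0 0", hand=50)

```text
clock: 32.2
position: [451.1, 9.7, 38.5]
tool_rot: [0.0, 0.844, 0.536, 0.001]
wrist_force: [-0.5, 0.1, 6.8]
grip_width: 61.3
finger_force: 31.2
```

Emit:
step_arm(steps="0 0 2 0;0 0 4 0;0 0 10 0;0 0 20 0;0 0 25 0;0 0 25 0;0 0 24 0;0 0 10 0;0 0 0 0;0 0 0 0")

```text
clock: 33.2
position: [450.0, 9.5, 157.2]
tool_rot: [-0.0, 0.844, 0.536, -0.0]
wrist_force: [0.2, -0.5, -3.2]
grip_width: 60.7
finger_force: 34.1
```

Emit:
step_arm(steps="-3 -15 0 0;-6 -30 0 0;-7 -37 0 0;-7 -38 0 0;-8 -38 0 0;-8 -38 0 0;-7 -38 0 0;-7 -38 0 0;-6 -34 0 0;-5 -28 0 0;-3 -14 0 0;-1 -4.5 0 0")

```text
clock: 34.4
position: [381.3, -343.6, 156.5]
tool_rot: [-0.001, 0.845, 0.535, -0.0]
wrist_force: [0.1, 0.2, -3.2]
grip_width: 60.9
finger_force: 34.0
```

Emit:
step_arm(steps="0 0 0 0;0 0 0 0;0 0 -15 0;0 0 -25 0;0 0 -18 0;0 0 -7 0;0 0 0 0;0 0 0 0")

```text
clock: 35.2
position: [383.2, -342.4, 93.5]
tool_rot: [0.0, 0.844, 0.536, 0.0]
wrist_force: [0.3, 0.2, -2.7]
grip_width: 61.2
finger_force: 33.9
```

Emit:
step_arm(steps="-0.5 -0.5 -15 0;0 0 -15 0;0 0 -11 0;0 0 -6 0;0 0 -4 0;0 0 -2 0;0 0 -1 0;0 0 0 0;0 0 0 0")

```text
clock: 36.1
position: [382.2, -343.4, 39.1]
tool_rot: [0.0, 0.844, 0.536, 0.0]
wrist_force: [0.2, 1.0, -3.5]
grip_width: 60.8
finger_force: 34.1
```

Emit:
step_arm(steps="0 0 -0.5 0;0 0 -0.5 0;0 0 0 0;0 0 0 0")

```text
clock: 36.5
position: [382.1, -343.5, 38.6]
tool_rot: [0.0, 0.844, 0.536, -0.0]
wrist_force: [-1.9, 1.8, 6.6]
grip_width: 61.1
finger_force: 35.0
```

Emit:
step_arm(steps="0 0 0 0;0 0 0 0;0 0 0 0;0 0 0 0;0 0 0 0;0 0 0 0", hand=85.4)

```text
clock: 37.1
position: [382.0, -343.2, 37.8]
tool_rot: [-0.0, 0.844, 0.536, 0.0]
wrist_force: [0.9, 0.1, 0.8]
grip_width: 85.5
finger_force: 0.0
```

Emit:
step_arm(steps="0 0 5 0;0 0 15 0;0 0 30 0;0 0 40 0;0 0 40 0;0 0 20 0;0 0 0 0;0 0 0 0")

```text
clock: 37.9
position: [381.9, -343.3, 188.0]
tool_rot: [0.0, 0.844, 0.536, 0.0]
wrist_force: [0.5, -1.0, -0.4]
grip_width: 85.3
finger_force: 0.0
```

```bash
python3 look.py 6 black white green gold
```

```text
top jar black 0.81 [479. 281.  47.  35.] [ 380. -344.   30.] 84.0 815
top jar black 0.56 [353. 262.  28.  25.] [ 425. -110.   23.] 62.0 484
top jar white 0.74 [390. 160.  35.  40.] [ 617. -182.   30.] 84.0 797
top jar green 0.66 [160. 163.  42.  36.] [620. 259.  30.] 84.0 782
top jar gold 0.75 [114. 264.  44.  39.] [427. 333.  42.] 84.0 764
top jar gold 0.75 [305. 155.  23.  24.] [633. -24.  21.] 55.0 358
scene jar black 0.86 [ 94. 224.  42.  47.] [ 379. -343.   31.] 84.0 559
scene jar black 0.74 [213. 216.  27.  31.] [ 425. -110.   24.] 61.0 313
scene jar black 0.64 [196. 298.  46.  56.] [ 617. -182.   30.] 83.0 889
scene jar white 0.73 [401. 244. 102.  61.] [611. 178.  30.] 84.0 659
scene jar white 0.69 [194. 298.  45.  56.] [ 618. -182.   30.] 83.0 878
scene jar green 0.93 [425. 230.  40.  48.] [621. 258.  31.] 84.0 630
scene jar gold 0.95 [286. 287.  25.  36.] [634. -25.  21.] 55.0 379
scene jar gold 0.72 [412. 158.  33.  43.] [431. 345.  31.] 83.0 389
```

View pics/scene6.png

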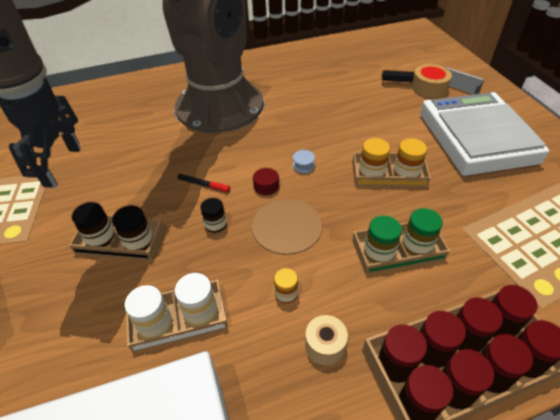

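View pics/top6.png

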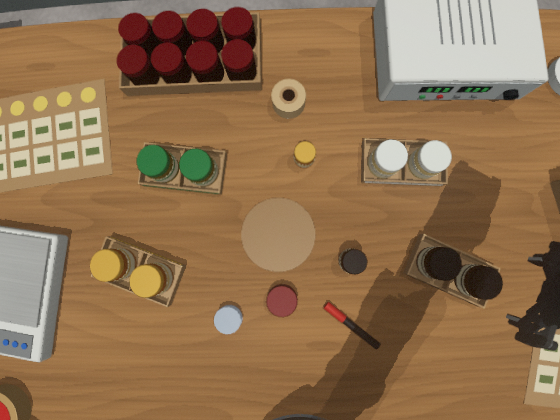

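All four boxes are complete: each new jar is upright with its lid top at 84 mm, the look-alikes haven't been touched, and the gripper is clear.

```bash
python3 -c "
from bench import job; print(job.job_done())"
```

```text
the job is handed in; nothing more can be done
None
```

All four jars stand upright in the boxes that match their lids, gold moved first, and I handed the job in at about 38 s of the 109 s allowed.

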